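# Refit the sprung guard rail of a music box display

## Task

Refit the brass guard rail that lies on the counter across the front of the display stand: put its sprung chrome plunger into the socket of the left-hand post (left as seen from the robot), press the rail against the spring until the nose at its other end clears the right-hand post, then swing it in line and ease the nose fully home into that post's socket and let go. Press gently, never hard against the posts or the end of the spring, and leave the music box, figurines and snow globe as they stand.

Things in the scene. Friction and masses are not known exactly. Their poses are not given: they have to be found in the camera images.
- rail_mid (a point): Centre of the guard rail's tube: square brass tube, 18 x 18 mm section, 246 mm long, about 0.2 kg, lying flat on the counter. The point is half-way along and half-way up (9 mm above its underside). x runs along the rail towards the chrome sprung plunger (dark collar on that end), y across it, z up. Grip it across its 18 mm.
- nose_tip (a point): Outer tip of the rail's fixed brass nose: a round pin 8 mm in diameter, 8 mm long, its last 3 mm tapered to 4 mm, 131 mm from rail_mid. The plunger at the other end is a like pin 28 mm long when free (tip 151 mm from rail_mid); a spring holds it out with 1.5 N plus 0.8 N for each mm it is pushed in, to a hard stop at 15 mm (13.5 N).
- stand: Fixed walnut step 18 mm high, 345 mm wide (y), from 30 mm before to 255 mm behind the rail line (x), with two brass posts. Origin on the counter under the middle of the rail line; x to the back of the stand, y along the line to the left-hand post, z up. Post heads: 30 mm (x), 20 mm (y), from 40 to 70 mm above the counter, with a ball on top up to 87 mm; inner faces 260 mm apart.
- socket_left (a point): Centre of the mouth of the left-hand post's socket, in that head's inner face, 55 mm above the counter: a blind round hole 11 mm in diameter and 10 mm deep, running along the stand's +y. Axes as the stand's.
- socket_right (a point): Centre of the mouth of the right-hand post's socket, a hole like the other, running along the stand's -y. Axes as the stand's. Fitted, the tube's end rests on this post with the nose inside and the plunger is pushed in 4 mm (tube 14 mm from the left post, plunger tip on its socket's floor). To let the nose pass this post it must be pushed in 12 mm or more (11.1 N).
- ballerina_a: Pale pink porcelain ballerina figurine, 97 mm tall, 52 mm across its skirt, standing loose on the stand behind the rail line. Origin at the centre of its underside.
- ballerina_b: The second pale pink porcelain ballerina figurine, same size. Origin at the centre of its underside.
- globe: Glass snow globe on a round pewter base, 62 mm across, 73 mm tall, standing loose on the stand behind the rail line. Origin at the centre of its underside.
- music_box: Rosewood music box, 85 mm deep, 125 mm wide, 50 mm high, with its brass lid propped open at the back (top 133 mm above its underside) and a chrome winding key on its +y side, standing loose at the back of the stand. Origin at the centre of its underside.

How it is judged:
By the outcome, as a careful person would: the job done as asked, in the order asked, and still so for the second after the job is handed in, with the robot touching nothing.
It also fails if it takes over 58 s, if anything falls off the work surface, if the arm or the gripper's body presses on something with over 40 N, if the wrist force passes 120 N, or if a joint passes its speed limit or range.

## Robot

A 6-joint arm with a two-finger parallel gripper is mounted at the origin on the work surface. World frame = base frame: x ahead of the robot, y to its left, z up, the work surface at z = 0. Lengths are in m, angles in degrees, forces in N, time in s.
With the tool pointing down it reaches from about 0.275 to 0.725 m from the base axis. Payload 15.9 kg.
Tool frame: the origin (TCP) lies where the fingers leave the gripper's body, on its centre line; the fingertips stand 73 mm ahead of it and the grasp point (between the pads) lies 54 mm ahead of it; z points along the fingers, y is the line along which they close (so a half turn about z gives the same grasp; the last joint's range is limited). The gripper opens to 85 mm and grips with 20 to 120 N. Pads are 22 mm wide; open, the fingers measure 114 mm over their backs; the gripper's body (76 mm by 85 mm) begins 54 mm behind the grasp point. The pads swing forward as they close: fully open they stand 13 mm farther back than shut.
Start: joints at [69.385, 12.198, -1.971, 75.831, 0, 90], TCP at [0.176, 0.468, 0.304] pointing down, gripper open.
Joint ranges: [-170.91, 170.91], [-42.67, 98.43], [-65.05, 77.54], [-120.47, 116.71], [-90, 82.35], [-180, 180]. Speed limits (degrees/s): [108.29, 108.29, 136.94, 147.25, 180, 180].

## Interface

Orientations are given as a 3x3 rotation matrix whose columns are the frame's x, y, z axes.
In Python, from cell import * gives the robot as it stands.
- The arm moves only by the tool jog_arm, never from a script. Its argument "rows" is a list of rows, each an object with "angular": the turn, a rotation vector about the world's x, y, z in rad, a list of three; "translation": the shift along the world's x, y, z in mm, a list of three; "gripper": the finger opening in mm, from 0 to 85.4. In form: [{"angular": [wx, wy, wz], "translation": [dx, dy, dz], "gripper": gripper}, ...]. A call has 1 to 12 rows; each row is the pose to reach, as a shift and turn from the pose commanded when the call began; what a row does not reach only later rows make up. A row lasts 1/10 s, in which the tool goes at most 50 mm and 8.59 degrees, less where a joint would pass 70% of its speed; a pose out of reach is approached as far as the arm can. A call with a gripper value outside its range is refused whole. The fingers move at their own pace and stop on an object; "force" is the grip in N (left out, the last holds). Time passes only in rows, so rows that repeat a pose let the fingers close. It gives the time, the measured TCP pose, the force, the opening and the grip force at its end, in the units of the state.
- sense(): the state, without advancing time (a new reading comes with each control period).
- read_camera(name): name is "scene" or "top" or "wrist"; returns (picture, depth): 420x560x3 uint8, red, green, blue; 420x560 float32, m along the optical axis (not along the pixel's ray), 0 where there is no reading.
- calibration(name): a dict with "camera_matrix" (3x3 intrinsics, pixels), "position" and "rotation" of the camera in the world. Camera axes: x right, y down, z forward; pixel columns grow to the right and rows downward; lengths in m; the calibration is good to about 2 mm. A picture is of the moment at which its call begins: read the wrist's pose just before it. calibration takes no time and is no camera call; for the wrist camera it gives the pose at the moment of the call.
- sign_off(): hands the job in; it is judged then, once.
The state is a dict: "clock": time; "qpos": joint angles; "joint_vel": joint speeds; "joint_torque": joint torques, N m; "tool_pos": TCP position; "tool_rot": TCP orientation; "force": force on the tool from outside, world axes, zero at the start; "torque": the same for the moment, N m; "gripper_width": opening from 0.0 (shut) to 1.0 (fully open); "gripper_force": force on a finger pad.
Only numpy, scipy, OpenCV 4.12 (cv2) and the standard library are available. Lean on these libraries where they do the work, as an engineer would, in place of code of your own. Each camera call takes 0.05 s, during which the arm holds its last target. There are 200 camera calls.

## Working session

There is one attempt and no reset: what is moved stays moved. The work goes in short steps, Python scripts to look and compute and a tool call to move; the robot and the scene stay as the last step left them, time stands still between calls to the robot, and variables do not carry over. Pictures are saved under pics/ and viewed, at most 10 in all, crops included, and the job is handed in when it is done.

Besides the shell and the picture viewer there is one more tool, called after "Emit:" as name(argument=value, ...), one argument or row to a line, values as JSON. jog_arm: Moves the arm, as the interface text tells. Its arguments: {"type":"object","properties":{"rows":{"type":"array","items":{"type":"object","properties":{"angular":{"type":"array","items":{"type":"number"}},"translation":{"type":"array","items":{"type":"number"}},"gripper":{"type":"number"}}}},"force":{"type":"number"}},"required":["rows"]}

```bash
ls; mkdir -p pics; cat > h.py <<'E'
from cell import *
import numpy as np, cv2
def snap(n,f):
    c=calibration(n); p,d=read_camera(n); cv2.imwrite('pics/'+f+'.png',p[:,:,::-1]); np.savez('pics/'+f+'.npz',p=p,d=d,K=c['camera_matrix'],t=c['position'],R=c['rotation'])
def load(f): return np.load('pics/'+f+'.npz')
def cloud(f):
    z=load(f); d=z['d'];K=z['K']; v,u=np.mgrid[:d.shape[0],:d.shape[1]]
    P=np.stack([(u-K[0,2])/K[0,0]*d,(v-K[1,2])/K[1,1]*d,d],-1)@z['R'].T+z['t']
    P[d==0]=np.nan
    return z['p'].astype(int),P
E
python3 - <<'E'
from h import *
print(sense())
snap('scene','s0'); snap('top','t0')
for n in ('scene','top','wrist'): print(n,calibration(n))
a=cv2.imread('pics/s0.png');b=cv2.imread('pics/t0.png')
E
```

```text
pics
{'clock': 0.0, 'qpos': array([ 6.93821377e+01,  1.22265708e+01, -2.00759820e+00,  7.58320596e+01,
       -6.64577753e-04,  9.00008086e+01]), 'joint_vel': array([-0.01635575, -0.02546349, -0.10027762, -0.05811987, -0.07729484,
        0.07300167]), 'joint_torque': array([-2.44334005e-04, -6.86163497e+01,  4.87119985e+01,  1.75476680e-02,
        7.36821812e-05,  2.72645565e-06]), 'tool_pos': array([0.17597883, 0.46773328, 0.30340515]), 'tool_rot': array([[-9.35944836e-01,  3.52146428e-01, -3.96177348e-04],
       [ 3.52146651e-01,  9.35944206e-01, -1.08595527e-03],
       [-1.16153757e-05, -1.15590675e-03, -9.99999332e-01]]), 'force': array([ 0.33544221, -0.16040104,  0.53108941]), 'torque': array([ 0.00621692, -0.01168814, -0.01774625]), 'gripper_force': 0.0, 'gripper_width': 1.000428120117733}
scene {'camera_matrix': array([[412.66539758,   0.        , 281.69538871],
       [  0.        , 412.66539758, 213.76088611],
       [  0.        ,   0.        ,   1.        ]]), 'position': array([1.03321659, 0.46416607, 0.60747954]), 'rotation': array([[-0.71545677,  0.41564223, -0.5615
[... 238 characters left out ...]
 0.        ,   0.        ,   1.        ]]), 'position': array([3.82424806e-01, 3.79452964e-04, 1.12799917e+00]), 'rotation': array([[-0.0058351 , -0.99019078,  0.13960006],
       [-0.99997794,  0.00622089,  0.00232739],
       [-0.00317299, -0.1395834 , -0.99020524]])}
wrist {'camera_matrix': array([[335.84057099,   0.        , 285.9208686 ],
       [  0.        , 335.84057099, 213.97730044],
       [  0.        ,   0.        ,   1.        ]]), 'position': array([0.11249659, 0.49128942, 0.37289097]), 'rotation': array([[ 3.52092836e-01,  9.01547081e-01,  2.51482596e-01],
       [ 9.35965045e-01, -3.39070086e-01, -9.48731314e-02],
       [-2.62369270e-04,  2.68783069e-01, -9.63200702e-01]])}
```

View pics/s0.png

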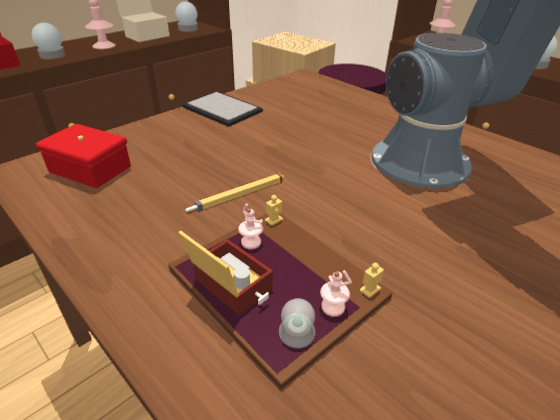

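View pics/t0.png

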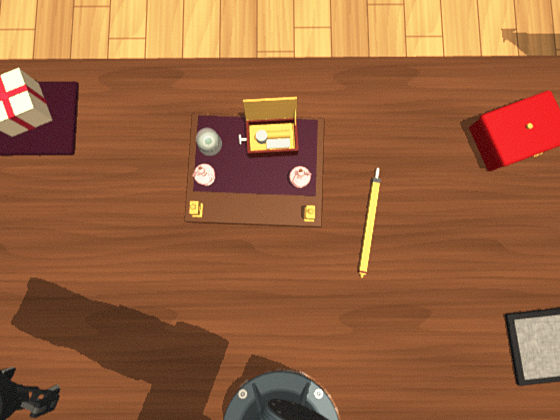

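The scene view shows the stand with its goods and posts at (274,210) and (373,280), and the rail beyond it. In the top view the posts are at (195,209) left and (310,213) right. The rail runs from its plunger at (377,172) to its nose at (363,275).

```bash
python3 - <<'E'
from h import *
p,P=cloud('t0')
R,G,B=p[...,0],p[...,1],p[...,2]
yel=(R>150)&(G>110)&(B<120)
v,u=np.mgrid[:420,:560]
m=yel&(u>350)&(u<390)&(v>170)&(v<285)
Q=P[m]; print('rail',m.sum(),np.nanmedian(Q[:,2]))
r=cv2.minAreaRect(np.float32(Q[:,:2])*1000); print(r)
c,s,a=r
# tube only: depth ~18mm
for nm,cu,cv_ in(('L',195,209),('R',310,213)):
    q=P[cv_-14:cv_+15,cu-14:cu+15].reshape(-1,3)
    for lo,hi in((.05,.075),(.072,.1)):
        k=q[(q[:,2]>lo)&(q[:,2]<hi)]
        if len(k): print(nm,lo,len(k),k.min(0),k.max(0),np.median(k,0))
# stand top
q=(P[...,2]>.012)&(P[...,2]<.026)&(u>180)&(u<330)&(v>105)&(v<232)
print('stand',q.sum(),cv2.minAreaRect(np.float32(P[q][:,:2])*1000),np.median(P[q][:,2]))
print('counter',np.nanmedian(P[250:270,250:300,2]))
for nm,cu,cv_ in(('A',204,175),('B',300,177),('globe',208,141)):
    q=P[cv_-14:cv_+15,cu-14:cu+15].reshape(-1,3); k=q[q[:,2]>.035]; print(nm,k.min(0),k.max(0))
# scene cam
p,P=cloud('s0')
v,u=np.mgrid[:420,:560]
for nm,cu,cv_ in(('L',373,282),('R',274,212)):
    q=P[cv_-20:cv_+20,cu-14:cu+15].reshape(-1,3)
    for lo,hi in((.042,.068),(.072,.1)):
        k=q[(q[:,2]>lo)&(q[:,2]<hi)]
        if len(k): print('sc',nm,lo,len(k),k.min(0),k.max(0),np.median(k,0))
R,G,B=p[...,0],p[...,1],p[...,2]
m=(R>150)&(G>110)&(B<120)&(u>185)&(u<290)&(v>170)&(v<215)&(P[...,2]<.03)&(P[...,2]>.004)
print(cv2.minAreaRect(np.float32(P[m][:,:2])*1000),np.median(P[m],0))
E
```

```text
rail 351 0.01726471516203887
((nan, nan), (0.0, 0.0), 0.0)
L 0.05 97 [0.51817839 0.1956654  0.05239612] [0.54755829 0.216961   0.07465582] [0.53038534 0.2032401  0.07003987]
L 0.072 50 [0.52024433 0.1956654  0.07206817] [0.54690857 0.216961   0.09027569] [0.53174291 0.20479334 0.08009822]
R 0.05 97 [ 0.50587315 -0.08270458  0.05216577] [ 0.5367861  -0.06287075  0.07460406] [ 0.51681846 -0.0726024   0.07054344]
R 0.072 51 [ 0.50649588 -0.08239265  0.07200979] [ 0.53553449 -0.06290048  0.08921628] [ 0.51931907 -0.07184431  0.08092006]
stand 11113 ((639.81689453125, 62.014190673828125), (345.436279296875, 285.7200622558594), 87.33697509765625) 0.019461061292940673
counter 0.0010120846706934694
A [0.59265627 0.15971199 0.05334076] [0.64111233 0.21042058 0.11924379]
B [ 0.58472561 -0.07506762  0.05431687] [ 0.63474523 -0.02573229  0.11823045]
globe [0.6759258  0.15041273 0.03505424] [0.73152591 0.20393326 0.09485516]
sc L 0.042 182 [0.51766672 0.19464983 0.04213318] [0.55054925 0.21698049 0.06784023] [0.54686183 0.21367659 0.05496129]
sc L 0.072 67 [0.5231288  0.19793392 0.07215967] [0.55031223 0.21625067 0.08942328] [0.53704241 0.20737263 0.08278178]
sc R 0.042 166 [ 0.50532483 -0.08351925  0.04254057] [ 0.60280571 -0.02671231  0.06764553] [ 0.53190009 -0.06484559  0.05613868]
sc R 0.072 54 [ 0.5097614  -0.08290012  0.07204852] [ 0.59721099 -0.0313778   0.08832576] [ 0.52430533 -0.0704718   0.08044672]
((483.42578125, -232.81295776367188), (41.249141693115234, 244.16085815429688), 79.31719207763672) [ 0.49112363 -0.2187413   0.0123992 ]
```

Emit:
jog_arm(
  rows=[
    {"angular": [0, 0, -1.262], "translation": [351, -400, 0], "gripper": 60},
    {"angular": [0, 0, -1.262], "translation": [351, -400, 0], "gripper": 60},
    {"angular": [0, 0, -1.262], "translation": [351, -400, 0], "gripper": 60},
    {"angular": [0, 0, -1.262], "translation": [351, -400, 0], "gripper": 60},
    {"angular": [0, 0, -1.262], "translation": [351, -400, 0], "gripper": 60},
    {"angular": [0, 0, -1.262], "translation": [351, -400, 0], "gripper": 60},
    {"angular": [0, 0, -1.262], "translation": [351, -400, 0], "gripper": 60},
    {"angular": [0, 0, -1.262], "translation": [351, -400, 0], "gripper": 60},
    {"angular": [0, 0, -1.262], "translation": [351, -400, 0], "gripper": 60},
    {"angular": [0, 0, -1.262], "translation": [351, -400, 0], "gripper": 60},
    {"angular": [0, 0, -1.262], "translation": [351, -400, 0], "gripper": 60},
    {"angular": [0, 0, -1.262], "translation": [351, -400, 0], "gripper": 60},
  ],
)

```text
clock: 1.3
tool_pos: [0.5288, 0.065, 0.3029]
tool_rot: [[0.055, 0.998, -0.001], [0.998, -0.055, -0.001], [-0.001, -0.001, -1.0]]
force: [-1.1, 0.3, -1.3]
gripper_width: 0.702
gripper_force: 0.0
```

```bash
python3 - <<'E'
from h import *
s=sense(); print(s['clock'],s['tool_pos'],s['tool_rot'],s['qpos'],s['joint_vel'])
E
```

```text
1.3 [0.52881601 0.06497856 0.30293993] [[ 5.48033023e-02  9.98496760e-01 -9.04978863e-04]
 [ 9.98496846e-01 -5.48039924e-02 -7.56224424e-04]
 [-8.04684091e-04 -8.62174945e-04 -9.99999305e-01]] [ 7.02185828e+00  1.61715688e+01  3.05309035e+00  7.69382809e+01
 -3.66647510e-02  1.00163469e+02] [ 3.7583913  -2.20825407 -2.61661342  0.07805316  0.90382407  3.27483969]
```

```bash
python3 - <<'E'
from h import *
snap('wrist','w1')
p,P=cloud('w1'); print(sense()['joint_vel'])
# rail fit from top image
p0,Q=cloud('t0'); v,u=np.mgrid[:420,:560]
m=(p0[...,0]>150)&(p0[...,1]>110)&(p0[...,2]<120)&(u>350)&(u<390)&(v>170)&(v<285)&(Q[...,2]<.025)&(Q[...,2]>.012)
print(m.sum(),cv2.minAreaRect(np.float32(Q[m][:,:2])*1000))
E
```

```text
[ 2.74315772 -1.65627959 -1.65271675  0.0623496   0.5147186   1.21103564]
274 ((484.56304931640625, -223.2013702392578), (19.30649757385254, 241.79342651367188), 79.65249633789062)
```

View pics/w1.png

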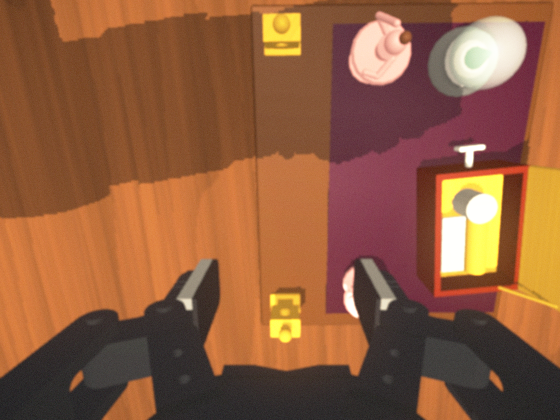

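The wrist view has both posts: left head at (282,35) and right head at (285,315), with the stand's front edge at column 257. I'll measure them here, then move over the rail.

```bash
cat > stand.py <<'E'
from h import *
p,P=cloud('w1'); v,u=np.mgrid[:420,:560]
yel=(p[...,0]>120)&(p[...,0]-p[...,2]>90)&(u>240)&(u<320)
o0=np.array([.527,.067]); a=np.radians(-2.7)
for it in range(1):
    ex=np.array([np.cos(a),np.sin(a)]); ey=np.array([-ex[1],ex[0]])
    L=np.stack([(P[...,:2]-o0)@ex,(P[...,:2]-o0)@ey,P[...,2]],-1)*1000
    for nm,s in(('L',(v<80)),('R',(v>270)&(v<350))):
        k=L[s&(u>240)&(u<320)&(L[...,2]>66)&(L[...,2]<73)]
        print(nm,'top',len(k),np.percentile(k,[1,3,50,97,99],axis=0).round(1).tolist(),'z')
        k=L[s&(u>240)&(u<320)&(L[...,2]>82)]
        if len(k): print(nm,'ball',len(k),k.mean(0).round(1),k.max(0).round(1))
        k=L[s&(u>240)&(u<320)&(L[...,2]>44)&(L[...,2]<66)]
        if len(k): print(nm,'face',len(k),np.median(k,0).round(1),np.percentile(k,[3,97],axis=0).round(1).tolist())
    m=(L[...,2]>14)&(L[...,2]<24)&(v<330)
    # front edge line
    pts=[]
    for r in range(100,255,3):
        c=np.where(m[r]&(u[r]>235)&(u[r]<300))[0]
        if len(c): pts.append(P[r,c[0],:2]*1000)
    f=cv2.fitLine(np.float32(pts),cv2.DIST_HUBER,0,.01,.01).ravel(); print('front edge',f, np.degrees(np.arctan2(f[0]*np.sign(f[1]),abs(f[1]))),((f[2:]/1000-o0)@ex)*1000)
E
python3 stand.py
```

```text
L top 781 [[-15.7, 128.6, 66.8], [-15.4, 128.8, 67.6], [-1.0, 136.5, 69.3], [13.6, 148.4, 70.9], [13.7, 148.8, 71.3]] z
L ball 235 [ -1.1 138.1  84.6] [  5.5 145.1  87.7]
L face 184 [ -0.4 128.8  52.6] [[-15.1, 128.6, 45.8], [12.9, 130.6, 65.4]]
R top 412 [[-15.5, -150.9, 66.4], [-15.4, -149.9, 67.0], [-2.0, -137.2, 69.1], [13.4, -130.6, 70.9], [13.4, -130.4, 71.7]] z
R ball 106 [  -0.6 -139.4   84.4] [   5.  -134.3   87.4]
R face 320 [-1.000e-01 -1.312e+02  5.300e+01] [[-14.7, -136.5, 44.8], [13.6, -130.4, 65.3]]
front edge [4.3053146e-02 9.9907279e-01 4.9714700e+02 7.4671310e+01] 2.4675262 -30.18123389049876
```

Emit:
jog_arm(
  rows=[
    {"angular": [0, 0, -1.25], "translation": [-44, -288, -100], "gripper": 60},
    {"angular": [0, 0, -1.25], "translation": [-44, -288, -100], "gripper": 60},
    {"angular": [0, 0, -1.25], "translation": [-44, -288, -100], "gripper": 60},
    {"angular": [0, 0, -1.25], "translation": [-44, -288, -100], "gripper": 60},
    {"angular": [0, 0, -1.25], "translation": [-44, -288, -100], "gripper": 60},
    {"angular": [0, 0, -1.25], "translation": [-44, -288, -100], "gripper": 60},
    {"angular": [0, 0, -1.25], "translation": [-44, -288, -100], "gripper": 60},
    {"angular": [0, 0, -1.25], "translation": [-44, -288, -100], "gripper": 60},
    {"angular": [0, 0, -1.6], "translation": [-44, -288, -100], "gripper": 60},
    {"angular": [0, 0, -1.6], "translation": [-44, -288, -100], "gripper": 60},
    {"angular": [0, 0, -1.69], "translation": [-44, -288, -100], "gripper": 60},
    {"angular": [0, 0, -1.69], "translation": [-44, -288, -100], "gripper": 60},
  ],
)

```text
clock: 2.55
tool_pos: [0.4829, -0.2188, 0.2039]
tool_rot: [[0.985, -0.174, -0.0], [-0.174, -0.985, 0.0], [-0.0, -0.0, -1.0]]
force: [0.5, -0.6, -0.3]
gripper_width: 0.706
gripper_force: 0.0
```

```bash
python3 - <<'E'
from h import *
snap('wrist','w2'); s=sense(); print(s['clock'],s['tool_pos'],s['joint_vel'].round(1))
p,P=cloud('w2'); v,u=np.mgrid[:420,:560]
m=(P[...,2]>.013)&(P[...,2]<.024)&(p[...,0]>110)&(p[...,0]-p[...,2]>60)&(abs(P[...,1]+.22)<.06)
n,l,st,c=cv2.connectedComponentsWithStats(m.astype(np.uint8)); k=1+st[1:,4].argmax(); print(st[k])
Q=np.float32(P[l==k][:,:2]*1000); r=cv2.minAreaRect(Q); print(r, np.median(P[l==k][:,2]))
f=cv2.fitLine(Q,cv2.DIST_HUBER,0,.01,.01).ravel(); print(f,np.degrees(np.arctan2(f[1],f[0])))
d=f[:2]*np.sign(f[0]); c0=f[2:]; n_=np.array([-d[1],d[0]])
L=(P[...,:2]*1000-c0); A=L@d; W=L@n_
k=(l>=0)&(abs(W)<5)&(P[...,2]>.005)
print('along extents all',np.nanmin(A[k&(abs(A)<200)]),np.nanmax(A[k&(abs(A)<200)]))
a=A[l==1*0+k] if 0 else A[(m)&(abs(W)<12)]; print(np.percentile(a,[0.2,1,50,99,99.8]))
w=W[m&(abs(A)<100)]; print(np.percentile(w[abs(w)<15],[1,99]))
E
```

```text
2.6 [ 0.48290207 -0.21877697  0.20391671] [-0.1  0.1  0.2 -0.1  0.1 -6.7]
[ 281   40   28  294 6770]
((486.6277770996094, -225.34579467773438), (18.315370559692383, 234.40025329589844), 79.57286071777344) 0.017275807443745045
[ 9.8380500e-01 -1.7924200e-01  5.0072983e+02 -2.2776340e+02] -10.325611
along extents all -139.05418104839882 129.38467456398047
[-130.64056037 -127.7570428     7.96249856  101.67846344  102.86031728]
[-8.82386611  8.69529191]
```

View pics/w2.png

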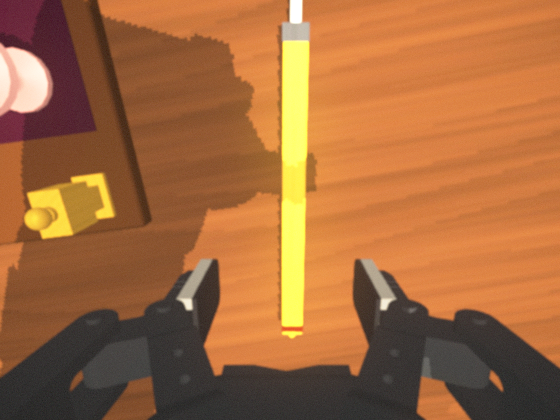

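The rail runs vertically at column 295: the collar is at rows 24–40, and the tube's nose end is at about row 330. I'll profile the ends.

```bash
python3 - <<'E'
from h import *
p,P=cloud('w2')
d=np.array([.983805,-.179242]); c0=np.array([500.73,-227.763]); n=np.array([-d[1],d[0]])
z=load('w2');K,R,t=z['K'],z['R'],z['t']
for r in list(range(16,30))+list(range(36,44))+list(range(318,342)):
    c=295 if r<100 else 292
    ray=R@np.array([(c-K[0,2])/K[0,0],(r-K[1,2])/K[1,1],1]); q=(t+ray*(.0175-t[2])/ray[2])[:2]*1000  # on top plane
    L=P[r,c,:2]*1000-c0
    print(r,p[r,c],'A %.1f W %.1f z %.1f | plane A %.1f'%(L@d,L@n,P[r,c,2]*1000,(q-c0)@d))
E
```

```text
16 [255 255 255] A 118.7 W -0.1 z 12.8 | plane A 117.4
17 [255 255 255] A 118.0 W -0.1 z 13.1 | plane A 116.8
18 [255 255 255] A 117.7 W -0.1 z 11.8 | plane A 116.2
19 [255 255 255] A 116.9 W -0.1 z 12.3 | plane A 115.6
20 [255 255 255] A 116.5 W -0.2 z 11.7 | plane A 115.0
21 [255 255 255] A 115.4 W -0.1 z 13.5 | plane A 114.4
22 [255 255 255] A 114.1 W -0.1 z 16.3 | plane A 113.8
23 [235 235 218] A 112.9 W -0.0 z 18.4 | plane A 113.2
24 [196 191 173] A 112.8 W -0.1 z 16.6 | plane A 112.5
25 [190 183 165] A 111.9 W -0.1 z 17.8 | plane A 111.9
26 [192 184 168] A 111.1 W -0.1 z 18.2 | plane A 111.3
27 [191 184 167] A 110.6 W -0.1 z 17.9 | plane A 110.7
28 [194 186 170] A 110.0 W -0.1 z 17.8 | plane A 110.1
29 [191 184 169] A 109.5 W -0.1 z 17.4 | plane A 109.5
36 [193 182 168] A 105.1 W -0.2 z 17.7 | plane A 105.1
37 [193 181 168] A 104.4 W -0.2 z 18.0 | plane A 104.5
38 [192 181 165] A 104.0 W -0.2 z 17.1 | plane A 103.9
39 [201 189 171] A 103.3 W -0.2 z 17.5 | plane A 103.3
40 [237 221 163] A 102.8 W -0.2 z 16.6 | plane A 102.6
41 [255 254 150] A 101.8 W -0.2 z 18.7 | plane A 102.0

[... 801 characters left out ...]
26.7
330 [244 124  49] A -127.9 W -0.5 z 17.1 | plane A -127.7
331 [255 212  70] A -128.0 W -0.5 z 18.4 | plane A -128.7
332 [255 254  81] A -129.5 W -0.5 z 17.8 | plane A -129.7
333 [255 255  95] A -131.5 W -0.5 z 16.4 | plane A -130.7
334 [255 255  95] A -135.8 W -0.7 z 11.8 | plane A -131.7
335 [255 255  95] A -136.3 W -0.7 z 12.4 | plane A -132.7
336 [255 255  86] A -138.4 W -0.7 z 11.0 | plane A -133.7
337 [255 239  79] A -148.5 W -1.0 z -1.6 | plane A -134.8
338 [246 175  66] A -149.1 W -1.0 z -0.9 | plane A -135.8
339 [227 139  73] A -150.4 W -1.0 z -1.1 | plane A -136.8
340 [224 131  69] A -151.2 W -1.0 z -0.8 | plane A -137.8
341 [221 130  66] A -152.0 W -1.0 z -0.3 | plane A -138.9
```

Emit:
jog_arm(
  rows=[
    {"angular": [0, 0, -0.01], "translation": [9, -6, -40], "gripper": 50},
    {"angular": [0, 0, -0.01], "translation": [9, -6, -80], "gripper": 50},
    {"angular": [0, 0, -0.01], "translation": [9, -6, -110], "gripper": 50},
    {"angular": [0, 0, -0.01], "translation": [9, -6, -127], "gripper": 50},
    {"angular": [0, 0, -0.01], "translation": [9, -6, -127], "gripper": 40},
    {"angular": [0, 0, -0.01], "translation": [9, -6, -127], "gripper": 30},
    {"angular": [0, 0, -0.01], "translation": [9, -6, -127], "gripper": 10},
    {"angular": [0, 0, -0.01], "translation": [9, -6, -127], "gripper": 10},
    {"angular": [0, 0, -0.01], "translation": [9, -6, -127], "gripper": 10},
    {"angular": [0, 0, -0.01], "translation": [9, -6, -127], "gripper": 10},
  ],
  force=70,
)

```text
clock: 3.6
tool_pos: [0.4928, -0.2261, 0.0785]
tool_rot: [[0.984, -0.179, 0.002], [-0.179, -0.984, -0.001], [0.002, 0.0, -1.0]]
force: [-0.6, 3.0, 5.0]
gripper_width: 0.186
gripper_force: 69.3
```

Emit:
jog_arm(
  rows=[
    {"angular": [0, 0, 0], "translation": [0, 0, 15], "gripper": 10},
    {"angular": [0, 0, 0], "translation": [0, 0, 50], "gripper": 10},
    {"angular": [0, 0, 0], "translation": [0, 0, 90], "gripper": 10},
    {"angular": [0, 0, 0], "translation": [0, 0, 90], "gripper": 10},
    {"angular": [0, 0, 0], "translation": [0, 0, 90], "gripper": 10},
  ],
)

```text
clock: 4.1
tool_pos: [0.4927, -0.2262, 0.1683]
tool_rot: [[0.984, -0.179, 0.003], [-0.179, -0.984, -0.001], [0.003, 0.001, -1.0]]
force: [-1.1, 0.3, -2.2]
gripper_width: 0.185
gripper_force: 68.7
```

```bash
python3 - <<'E'
from h import *
s=sense(); snap('wrist','w3'); print(s['clock'],s['tool_pos'],s['tool_rot'].round(4).tolist(),s['force'],s['torque'],s['gripper_width'],s['gripper_force'])
p,P=cloud('w3'); T=(P-s['tool_pos'])@s['tool_rot']*1000   # tool frame mm
np.save('pics/T3.npy',T)
m=(abs(T[...,1])<25)&(abs(T[...,2]-63)<25)&(p[...,0]>110)&(p[...,0]-p[...,2]>60)&(T[...,0]>25)
n,l,st,c=cv2.connectedComponentsWithStats(m.astype(np.uint8)); k=1+st[1:,4].argmax(); print(st[k])
q=T[l==k]
for a in range(20,125,12):
    b=q[(q[:,0]>a)&(q[:,0]<a+12)]
    if len(b)>20: print(a,len(b),np.percentile(b[:,1],[2,98]).round(1),np.median(b[:,2]).round(1))
E
```

```text
4.1 [ 0.49271079 -0.22624921  0.16834745] [[0.9838, -0.179, 0.0028], [-0.179, -0.9839, -0.0013], [0.003, 0.0007, -1.0]] [-1.05276855  0.28601907 -2.22709659] [0.05323287 0.04967997 0.01198497] 0.1853717991657139 68.69413375854492
[  260     0    52   232 10966]
20 716 [-8.5  8.8] 61.3
32 1297 [-8.3  8.8] 61.4
44 1426 [-8.5  8.9] 61.4
56 1492 [-8.3  8.8] 61.5
68 1627 [-8.4  8.9] 61.5
80 1758 [-8.3  8.9] 61.5
92 1909 [-8.2  8.9] 61.5
104 741 [-8.3  8.8] 61.7
```

View pics/w3.png

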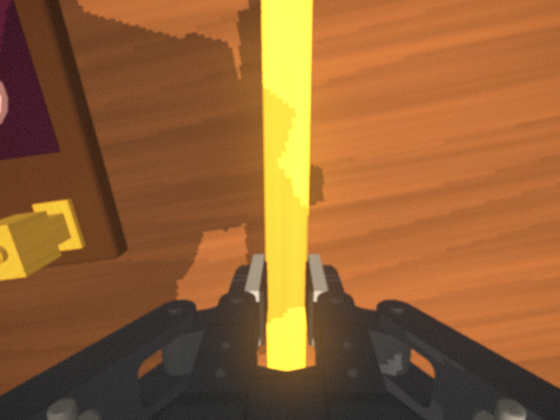

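The gripped rail is straight and central in the fingers, with its top face 61.5 mm ahead of the TCP. Next I lift, turn and go to a pose in front of the posts.

Emit:
jog_arm(
  rows=[
    {"angular": [0, 0, 0], "translation": [-4, 0, 40], "gripper": 10},
    {"angular": [0, 0, 0.14], "translation": [-4, 20, 55], "gripper": 10},
    {"angular": [0, 0, 0.28], "translation": [-4, 50, 55], "gripper": 10},
    {"angular": [0, 0, 0.42], "translation": [-4, 80, 55], "gripper": 10},
    {"angular": [0, 0, 0.56], "translation": [-4, 115, 55], "gripper": 10},
    {"angular": [0, 0, 0.7], "translation": [-4, 150, 55], "gripper": 10},
    {"angular": [0, 0, 0.85], "translation": [-4, 185, 55], "gripper": 10},
    {"angular": [0, 0, 1.0], "translation": [-4, 220, 55], "gripper": 10},
    {"angular": [0, 0, 1.15], "translation": [-4, 250, 55], "gripper": 10},
    {"angular": [0, 0, 1.3], "translation": [-4, 260, 55], "gripper": 10},
    {"angular": [0, 0, 1.44], "translation": [-4, 260, 55], "gripper": 10},
    {"angular": [0, 0, 1.581], "translation": [-4, 260, 55], "gripper": 10},
  ],
)

```text
clock: 5.35
tool_pos: [0.4874, 0.0345, 0.2206]
tool_rot: [[0.162, 0.987, -0.002], [0.987, -0.162, -0.0], [-0.001, -0.002, -1.0]]
force: [-0.5, -0.0, -1.1]
gripper_width: 0.189
gripper_force: 69.0
```

Emit:
jog_arm(
  rows=[
    {"angular": [0, 0, 0], "translation": [0, 0, -20], "gripper": 10},
    {"angular": [0, 0, 0], "translation": [0, 0, -50], "gripper": 10},
    {"angular": [0, 0, 0], "translation": [0, 0, -80], "gripper": 10},
    {"angular": [0, 0, 0], "translation": [0, 0, -98], "gripper": 10},
    {"angular": [0, 0, 0], "translation": [0, 0, -98], "gripper": 10},
    {"angular": [0, 0, 0], "translation": [0, 0, -98], "gripper": 10},
  ],
)

```text
clock: 5.95
tool_pos: [0.4877, 0.034, 0.1237]
tool_rot: [[0.169, 0.986, -0.001], [0.986, -0.169, -0.0], [-0.0, -0.001, -1.0]]
force: [0.0, 0.2, -1.8]
gripper_width: 0.186
gripper_force: 68.9
```

```bash
python3 - <<'E'
from h import *
snap('scene','s1'); snap('top','t1')
s=sense(); print(s['clock'],s['tool_pos'],s['tool_rot'].round(4).tolist(),s['force'],s['torque'],s['gripper_width'],s['gripper_force'])
a=cv2.imread('pics/s1.png')[150:330,170:430]; b=cv2.imread('pics/t1.png')[150:250,160:350]
cv2.imwrite('pics/c1.png',np.vstack([cv2.resize(a,(520,360),interpolation=cv2.INTER_CUBIC),np.hstack([cv2.resize(b,(456,240),interpolation=cv2.INTER_CUBIC),np.zeros((240,64,3),np.uint8)])]))
E
```

```text
6.05 [0.4885038  0.03401561 0.12476792] [[0.1692, 0.9856, 0.0011], [0.9856, -0.1692, 0.0001], [0.0003, 0.001, -1.0]] [ 1.07182716  0.86629486 -1.08909917] [-0.05565083 -0.02507228 -0.06059123] 0.1865072910243976 68.91061305999756
```

View pics/c1.png

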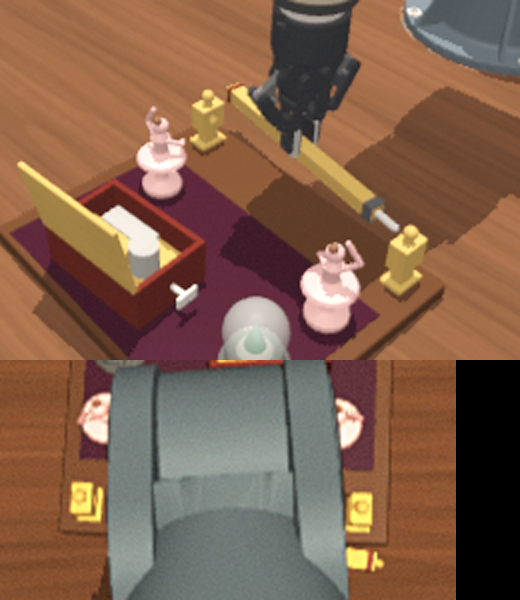

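The pose is as planned: the plunger tip points at the left post's head, and the nose is clear in front of the right post. Next I approach and enter the socket slowly.

Emit:
jog_arm(
  rows=[
    {"angular": [0, 0, 0], "translation": [9, 2, 0.5], "gripper": 10},
    {"angular": [0, 0, 0], "translation": [17, 4, 0.5], "gripper": 10},
    {"angular": [0, 0, 0], "translation": [17, 4, 0.5], "gripper": 10},
    {"angular": [0, 0, 0], "translation": [17.5, 7, 0.5], "gripper": 10},
    {"angular": [0, 0, 0], "translation": [18, 10, 0.5], "gripper": 10},
    {"angular": [0, 0, 0], "translation": [18.5, 13, 0.5], "gripper": 10},
    {"angular": [0, 0, 0], "translation": [19, 16, 0.5], "gripper": 10},
    {"angular": [0, 0, 0], "translation": [19.5, 19, 0.5], "gripper": 10},
    {"angular": [0, 0, 0], "translation": [19.5, 19, 0.5], "gripper": 10},
    {"angular": [0, 0, 0], "translation": [19.5, 19, 0.5], "gripper": 10},
  ],
)

```text
clock: 7.05
tool_pos: [0.5075, 0.053, 0.1244]
tool_rot: [[0.169, 0.986, -0.0], [0.986, -0.169, -0.0], [-0.0, -0.0, -1.0]]
force: [-0.8, 1.0, -1.6]
gripper_width: 0.191
gripper_force: 69.0
```

```bash
python3 - <<'E'
from h import *
snap('scene','s2')
s=sense(); print(s['clock'],s['tool_pos'],s['tool_rot'].round(4).tolist(),s['force'],s['torque'])
cv2.imwrite('pics/c2.png',cv2.resize(cv2.imread('pics/s2.png')[220:310,330:420],(540,540),interpolation=cv2.INTER_CUBIC))
E
```

```text
7.1 [0.50749748 0.05294947 0.12438827] [[0.1692, 0.9856, -0.0001], [0.9856, -0.1692, -0.0001], [-0.0001, -0.0001, -1.0]] [ 0.40245155 -0.37051152 -1.76737817] [-0.0308822  -0.01024023 -0.03071935]
```

View pics/c2.png

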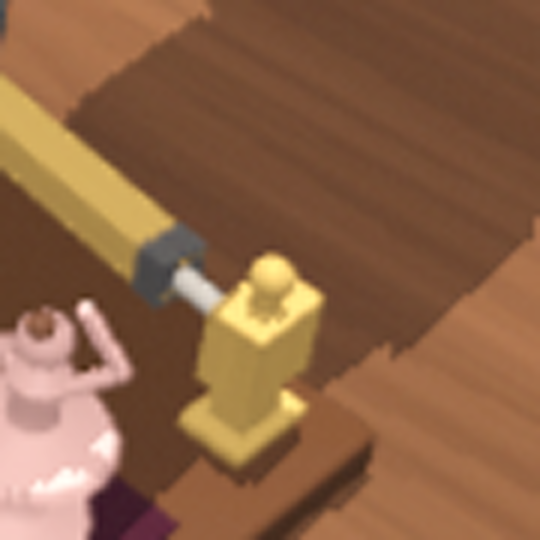

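No axial force yet and the plunger is in the mouth. I press on in small steps.

Emit:
jog_arm(
  rows=[
    {"angular": [0, 0, 0], "translation": [0.3, 2, 0], "gripper": 10},
    {"angular": [0, 0, 0], "translation": [0.7, 4, 0], "gripper": 10},
    {"angular": [0, 0, 0], "translation": [1.0, 6, 0], "gripper": 10},
    {"angular": [0, 0, 0], "translation": [1.0, 6, 0], "gripper": 10},
    {"angular": [0, 0, 0], "translation": [1.0, 6, 0], "gripper": 10},
  ],
)

```text
clock: 7.6
tool_pos: [0.5085, 0.0589, 0.1244]
tool_rot: [[0.169, 0.986, -0.0], [0.986, -0.169, -0.0], [-0.0, 0.0, -1.0]]
force: [-0.1, -1.8, -2.3]
gripper_width: 0.19
gripper_force: 69.0
```

Emit:
jog_arm(
  rows=[
    {"angular": [0, 0, 0], "translation": [0.3, 2, 0], "gripper": 10},
    {"angular": [0, 0, 0], "translation": [0.5, 3, 0], "gripper": 10},
    {"angular": [0, 0, 0], "translation": [0.5, 3, 0], "gripper": 10},
    {"angular": [0, 0, 0], "translation": [0.5, 3, 0], "gripper": 10},
  ],
)

```text
clock: 8.0
tool_pos: [0.509, 0.0619, 0.1244]
tool_rot: [[0.169, 0.986, -0.0], [0.986, -0.169, -0.0], [-0.0, -0.0, -1.0]]
force: [-1.1, -4.3, -2.1]
gripper_width: 0.186
gripper_force: 69.0
```

Emit:
jog_arm(
  rows=[
    {"angular": [0, 0, 0], "translation": [0.3, 2, 0], "gripper": 10},
    {"angular": [0, 0, 0], "translation": [0.7, 4, 0], "gripper": 10},
    {"angular": [0, 0, 0], "translation": [1.0, 6, 0], "gripper": 10},
    {"angular": [0, 0, 0], "translation": [1.2, 7, 0], "gripper": 10},
    {"angular": [0, 0, 0], "translation": [1.2, 7, 0], "gripper": 10},
    {"angular": [0, 0, 0], "translation": [1.2, 7, 0], "gripper": 10},
  ],
)

```text
clock: 8.6
tool_pos: [0.51, 0.0684, 0.1243]
tool_rot: [[0.17, 0.986, -0.0], [0.986, -0.17, -0.001], [-0.001, -0.0, -1.0]]
force: [-1.1, -9.3, -1.0]
gripper_width: 0.186
gripper_force: 69.1
```

```bash
python3 - <<'E'
from h import *
f=[]
for i in range(6): read_camera('wrist'); s=sense(); f.append(np.r_[s['force'],s['torque'],s['tool_pos']*1000])
print(s['clock'],np.round(f,1).tolist(),np.mean(f,0).round(2),s['tool_rot'].round(4).tolist())
snap('wrist','w4'); s=sense()
p,P=cloud('w4'); T=(P-s['tool_pos'])@s['tool_rot']*1000
m=(abs(T[...,1])<25)&(abs(T[...,2]-63)<25)&(p[...,0]>110)&(p[...,0]-p[...,2]>60)&(T[...,0]>25)
n,l,st,c=cv2.connectedComponentsWithStats(m.astype(np.uint8)); k=1+st[1:,4].argmax(); q=T[l==k]
for a in range(20,125,24):
    b=q[(q[:,0]>a)&(q[:,0]<a+24)]
    if len(b)>20: print(a,len(b),np.percentile(b[:,1],[2,98]).round(1),np.median(b[:,2]).round(1))
E
```

```text
8.9 [[-2.1, -8.8, -1.9, -1.8, 0.2, -0.0, 510.0, 68.4, 124.3], [-0.7, -9.0, -1.3, -1.9, 0.2, 0.0, 510.0, 68.4, 124.3], [-1.0, -9.8, -1.0, -1.9, 0.2, -0.0, 510.0, 68.4, 124.3], [-1.2, -8.2, -1.3, -1.8, 0.3, -0.1, 510.0, 68.4, 124.3], [-1.4, -9.5, -2.0, -1.9, 0.2, -0.0, 510.0, 68.4, 124.3], [-1.1, -8.8, -1.7, -1.9, 0.3, -0.1, 510.0, 68.4, 124.3]] [-1.2500e+00 -9.0300e+00 -1.5400e+00 -1.8500e+00  2.5000e-01 -4.0000e-02
  5.1003e+02  6.8390e+01  1.2429e+02] [[0.1697, 0.9855, -0.0004], [0.9855, -0.1697, -0.0013], [-0.0014, -0.0002, -1.0]]
20 2036 [-8.3  8.8] 61.3
44 2926 [-8.3  8.9] 61.3
68 3418 [-8.3  8.9] 61.3
92 2538 [-8.2  9. ] 61.3
```

Measured along the rail, the force is 9.1 N, so about 9.6 mm of compression. I need 13 mm.

Emit:
jog_arm(
  rows=[
    {"angular": [0, 0, 0], "translation": [0.2, 1.2, 0], "gripper": 10},
    {"angular": [0, 0, 0], "translation": [0.4, 2.4, 0], "gripper": 10},
    {"angular": [0, 0, 0], "translation": [0.6, 3.6, 0], "gripper": 10},
    {"angular": [0, 0, 0], "translation": [0.6, 3.6, 0], "gripper": 10},
    {"angular": [0, 0, 0], "translation": [0.6, 3.6, 0], "gripper": 10},
  ],
)

```text
clock: 9.45
tool_pos: [0.5105, 0.0717, 0.1242]
tool_rot: [[0.17, 0.985, -0.001], [0.985, -0.17, -0.002], [-0.002, -0.0, -1.0]]
force: [-1.8, -12.5, -1.2]
gripper_width: 0.189
gripper_force: 69.1
```

```bash
cat > f.py <<'E'
from h import *
f=[]
for i in range(6): read_camera('wrist'); s=sense(); f.append(np.r_[s['force'],s['torque'],s['tool_pos']*1000])
f=np.mean(f,0).round(2); a=np.arctan2(s['tool_rot'][1,0],s['tool_rot'][0,0]); u=np.array([np.cos(a),np.sin(a)])
print(s['clock'],f.tolist(),'yaw',np.degrees(a).round(2),'Fu',(f[:2]@u).round(2),'c',((-f[:2]@u-1.5)/.8).round(2), 'grip',s['gripper_width'],s['tool_rot'][2].round(4))
E
python3 f.py
```

```text
9.75 [-1.74, -11.9, -1.22, -2.36, 0.32, -0.06, 510.53, 71.71, 124.24] yaw 80.22 Fu -12.02 c 13.15 grip 0.1918625473387848 [-2.1e-03 -3.0e-04 -1.0e+00]
```

Emit:
jog_arm(
  rows=[
    {"angular": [0, 0, 0.0153], "translation": [1.9, -0.3, 0], "gripper": 10},
    {"angular": [0, 0, 0.0305], "translation": [3.8, -0.6, 0], "gripper": 10},
    {"angular": [0, 0, 0.046], "translation": [5.8, -0.85, 0], "gripper": 10},
    {"angular": [0, 0, 0.061], "translation": [7.7, -1.1, 0], "gripper": 10},
    {"angular": [0, 0, 0.061], "translation": [7.7, -1.1, 0], "gripper": 10},
    {"angular": [0, 0, 0.061], "translation": [7.7, -1.1, 0], "gripper": 10},
  ],
)

```text
clock: 10.35
tool_pos: [0.5185, 0.0706, 0.1243]
tool_rot: [[0.11, 0.994, -0.0], [0.994, -0.11, -0.002], [-0.002, 0.0, -1.0]]
force: [-0.5, -12.2, -1.7]
gripper_width: 0.187
gripper_force: 69.1
```

```bash
python3 f.py
```

```text
10.65 [-0.43, -12.36, -1.17, -2.43, 0.08, -0.11, 518.46, 70.57, 124.32] yaw 83.71 Fu -12.33 c 13.54 grip 0.18864282714253408 [-2.1e-03  1.0e-04 -1.0e+00]
```

Emit:
jog_arm(
  rows=[
    {"angular": [0, 0, 0.0155], "translation": [1.9, -0.4, 0], "gripper": 10},
    {"angular": [0, 0, 0.031], "translation": [3.85, -0.6, 0], "gripper": 10},
    {"angular": [0, 0, 0.047], "translation": [5.8, -0.75, 0], "gripper": 10},
    {"angular": [0, 0, 0.0627], "translation": [7.7, -0.9, 0], "gripper": 10},
    {"angular": [0, 0, 0.0627], "translation": [7.7, -0.9, 0], "gripper": 10},
    {"angular": [0, 0, 0.0627], "translation": [7.7, -0.9, 0], "gripper": 10},
  ],
)

```text
clock: 11.25
tool_pos: [0.5264, 0.0697, 0.1244]
tool_rot: [[0.047, 0.999, 0.0], [0.999, -0.047, -0.002], [-0.002, 0.0, -1.0]]
force: [1.0, -11.6, -0.9]
gripper_width: 0.187
gripper_force: 69.1
```

```bash
python3 f.py; python3 - <<'E'
from h import *
snap('scene','s3'); snap('top','t3')
a=cv2.imread('pics/s3.png')[180:320,240:420]; b=cv2.imread('pics/t3.png')[160:240,170:340]
cv2.imwrite('pics/c3.png',np.vstack([cv2.resize(a,(450,350),interpolation=cv2.INTER_CUBIC),cv2.resize(b,(450,212),interpolation=cv2.INTER_CUBIC)]))
E
```

```text
11.55 [0.98, -11.69, -1.92, -2.4, -0.25, -0.23, 526.44, 69.68, 124.44] yaw 87.29 Fu -11.63 c 12.66 grip 0.18921796878415825 [-2.e-03  5.e-04 -1.e+00]
```

View pics/c3.png

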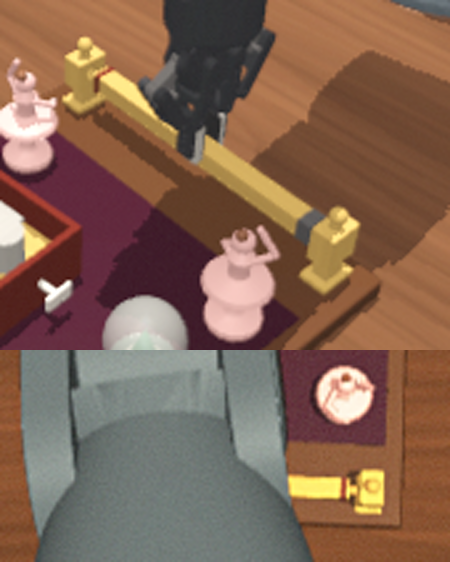

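The rail is in line between the posts, with the plunger in the left socket. Now I ease it toward the right-hand post in steps.

Emit:
jog_arm(
  rows=[
    {"angular": [0, 0, 0], "translation": [-0.2, -0.8, 0.3], "gripper": 10},
    {"angular": [0, 0, 0], "translation": [-0.3, -1.6, 0.3], "gripper": 10},
    {"angular": [0, 0, 0], "translation": [-0.3, -2.4, 0.3], "gripper": 10},
    {"angular": [0, 0, 0], "translation": [-0.4, -3.2, 0.3], "gripper": 10},
    {"angular": [0, 0, 0], "translation": [-0.4, -4, 0.3], "gripper": 10},
    {"angular": [0, 0, 0], "translation": [-0.4, -4, 0.3], "gripper": 10},
  ],
)

```text
clock: 12.25
tool_pos: [0.5261, 0.0659, 0.1248]
tool_rot: [[0.047, 0.999, 0.0], [0.999, -0.047, -0.001], [-0.001, 0.001, -1.0]]
force: [1.8, -9.3, -1.0]
gripper_width: 0.188
gripper_force: 69.1
```

```bash
python3 f.py
```

```text
12.55 [1.21, -9.35, -2.14, -1.94, -0.3, -0.28, 526.1, 65.93, 124.78] yaw 87.3 Fu -9.28 c 9.73 grip 0.1828302544573671 [-1.4e-03  7.0e-04 -1.0e+00]
```

Emit:
jog_arm(
  rows=[
    {"angular": [0, 0, 0], "translation": [0, -1, 0], "gripper": 10},
    {"angular": [0, 0, 0], "translation": [-0.1, -2, 0], "gripper": 10},
    {"angular": [0, 0, 0], "translation": [-0.1, -3, 0], "gripper": 10},
    {"angular": [0, 0, 0], "translation": [-0.2, -4, 0], "gripper": 10},
    {"angular": [0, 0, 0], "translation": [-0.2, -4, 0], "gripper": 10},
  ],
)

```text
clock: 13.05
tool_pos: [0.5259, 0.0622, 0.1248]
tool_rot: [[0.047, 0.999, 0.001], [0.999, -0.047, -0.001], [-0.001, 0.001, -1.0]]
force: [0.8, -5.9, -2.1]
gripper_width: 0.186
gripper_force: 69.0
```

```bash
python3 f.py
```

```text
13.35 [1.76, -6.4, -2.17, -1.38, -0.31, -0.26, 525.94, 62.23, 124.81] yaw 87.32 Fu -6.31 c 6.01 grip 0.1845545834254157 [-7.e-04  7.e-04 -1.e+00]
```

Emit:
jog_arm(
  rows=[
    {"angular": [0, 0, 0], "translation": [0.2, -0.6, 0], "gripper": 10},
    {"angular": [0, 0, 0], "translation": [0.4, -1.2, 0], "gripper": 10},
    {"angular": [0, 0, 0], "translation": [0.4, -1.8, 0], "gripper": 10},
    {"angular": [0, 0, 0], "translation": [0.4, -1.8, 0], "gripper": 10},
    {"angular": [0, 0, 0], "translation": [0.4, -1.8, 0], "gripper": 10},
  ],
)

```text
clock: 13.85
tool_pos: [0.5262, 0.0606, 0.1248]
tool_rot: [[0.047, 0.999, 0.0], [0.999, -0.047, -0.0], [-0.0, 0.0, -1.0]]
force: [1.4, -5.3, -2.4]
gripper_width: 0.186
gripper_force: 69.0
```

```bash
python3 f.py
```

```text
14.15 [0.94, -5.31, -2.0, -1.1, -0.21, -0.2, 526.19, 60.62, 124.76] yaw 87.34 Fu -5.26 c 4.7 grip 0.18939231477008897 [-3.e-04  3.e-04 -1.e+00]
```

Emit:
jog_arm(
  rows=[
    {"angular": [0, 0, 0], "translation": [0.1, -0.4, 0], "gripper": 10},
    {"angular": [0, 0, 0], "translation": [0.2, -0.8, 0], "gripper": 10},
    {"angular": [0, 0, 0], "translation": [0.2, -0.8, 0], "gripper": 10},
    {"angular": [0, 0, 0], "translation": [0.2, -0.8, 0], "gripper": 10},
  ],
)

```text
clock: 14.55
tool_pos: [0.5263, 0.0601, 0.1247]
tool_rot: [[0.046, 0.999, 0.0], [0.999, -0.046, 0.0], [0.0, 0.0, -1.0]]
force: [1.3, -1.1, -1.7]
gripper_width: 0.183
gripper_force: 69.0
```

```bash
python3 f.py; python3 - <<'E'
from h import *
snap('scene','s4')
a=cv2.imread('pics/s4.png'); cv2.imwrite('pics/c4.png',np.hstack([cv2.resize(a[190:230,250:300],(400,320),interpolation=cv2.INTER_CUBIC),cv2.resize(a[255:305,345:395],(320,320),interpolation=cv2.INTER_CUBIC)]))
E
```

```text
14.85 [0.5, -1.16, -1.48, -0.3, -0.16, -0.18, 526.27, 60.09, 124.74] yaw 87.36 Fu -1.14 c -0.46 grip 0.18514599658489173 [ 3.e-04  1.e-04 -1.e+00]
```

View pics/c4.png

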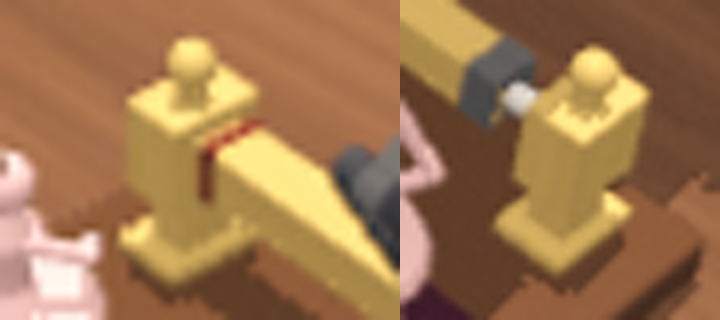

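The force fell to about 1 N, so the tube end now rests on the right post with the red band against its face. The plunger is in on the left. I release and withdraw.

Emit:
jog_arm(
  rows=[
    {"angular": [0, 0, 0], "translation": [0, 0, -0.5], "gripper": 22},
    {"angular": [0, 0, 0], "translation": [0, 0, -0.5], "gripper": 30},
    {"angular": [0, 0, 0], "translation": [0, 0, -0.5], "gripper": 40},
    {"angular": [0, 0, 0], "translation": [0, 0, -0.5], "gripper": 40},
    {"angular": [0, 0, 0], "translation": [0, 0, -0.5], "gripper": 40},
    {"angular": [0, 0, 0], "translation": [0, 0, 10], "gripper": 40},
    {"angular": [0, 0, 0], "translation": [0, 0, 30], "gripper": 40},
    {"angular": [0, 0, 0], "translation": [0, 0, 60], "gripper": 40},
    {"angular": [0, 0, 0], "translation": [0, 0, 100], "gripper": 40},
    {"angular": [0, 0, 0], "translation": [-20, 0, 140], "gripper": 40},
    {"angular": [0, 0, 0], "translation": [-60, 0, 160], "gripper": 40},
    {"angular": [0, 0, 0], "translation": [-60, 0, 160], "gripper": 40},
  ],
)

```text
clock: 16.1
tool_pos: [0.4643, 0.0601, 0.2888]
tool_rot: [[0.046, 0.999, 0.005], [0.999, -0.046, 0.001], [0.001, 0.005, -1.0]]
force: [0.8, 0.6, -0.3]
gripper_width: 0.469
gripper_force: 0.0
```

```bash
python3 f.py; python3 - <<'E'
from h import *
snap('scene','s5'); snap('wrist','w5')
a=cv2.imread('pics/s5.png')[170:350,160:420]; b=cv2.imread('pics/w5.png')
cv2.imwrite('pics/c5.png',np.hstack([cv2.resize(a,(433,300),interpolation=cv2.INTER_CUBIC),cv2.resize(b,(360,300),interpolation=cv2.INTER_AREA)]))
p,P=cloud('w5')
o=np.array([.526,.0659]);e=np.radians(-2.7);ex=np.array([np.cos(e),np.sin(e)]);ey=np.array([-ex[1],ex[0]])
L=np.stack([(P[...,:2]-o)@ex,(P[...,:2]-o)@ey,P[...,2]],-1)*1000
for a in range(-120,121,30):
    k=L[(abs(L[...,1]-a)<6)&(abs(L[...,0])<14)&(L[...,2]>50)&(L[...,2]<75)]
    if len(k)>10: print(a,len(k),np.percentile(k[:,0],[3,97]).round(1),np.median(k[:,2]).round(1))
E
```

```text
16.4 [0.03, 0.14, -0.08, -0.01, -0.03, -0.02, 466.32, 59.99, 285.15] yaw 87.34 Fu 0.14 c -2.05 grip 0.463607779298229 [-2.0e-04 -1.3e-03 -1.0e+00]
-60 218 [-8.8  8.5] 63.7
-30 277 [-8.7  8.6] 63.5
0 291 [-8.6  8.6] 63.5
30 324 [-8.4  8.6] 63.3
60 359 [-8.4  8.9] 63.1
90 390 [-8.2  9.1] 63.0
120 188 [-8.3  7.9] 58.1
```

View pics/c5.png

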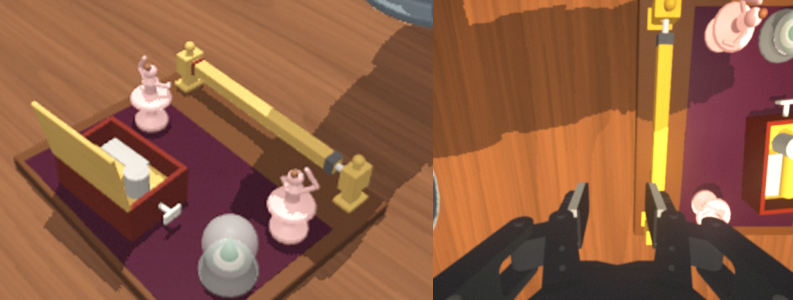

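```bash
python3 - <<'E'
from h import *
p,P=cloud('w5')
o=np.array([.526,.0659]);e=np.radians(-2.7);ex=np.array([np.cos(e),np.sin(e)]);ey=np.array([-ex[1],ex[0]])
L=np.stack([(P[...,:2]-o)@ex,(P[...,:2]-o)@ey,P[...,2]],-1)*1000
k=L[(abs(L[...,0])<4)&(L[...,1]>60)&(L[...,2]>61)&(L[...,2]<66)&(L[...,1]<126)]
f=L[(abs(L[...,0])<12)&(L[...,1]>124)&(L[...,1]<136)&(L[...,2]>45)&(L[...,2]<66)]
print('tube end',np.percentile(k[:,1],[98,99.5,100]).round(1),'post face',np.median(f[:,1]).round(1),len(f))
E
```

```text
tube end [115.2 115.9 116.1] post face 129.8 254
```

The gap from the tube to the left post is about 14 mm, as specified for a fitted rail.

```bash
python3 -c "
from cell import *
print(sign_off())"
```

```text
the job is handed in; nothing more can be done
None
```

The guard rail is refitted and the job is handed in: the plunger is in the left post, the nose is fully home in the right post, and the tube sits about 14 mm from the left post as specified. The last images show the figurines, snow globe and music box standing, and the arm came clear at about 16 s.

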